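# Hold the reference cell in the light gate

### The arm

A 6-joint arm with a two-finger parallel gripper is mounted at the origin on the work surface; the furniture and walls round the work are solid. World frame = base frame: x ahead of the robot, y to its left, z up, the work surface at z = 0. Lengths are in m, angles in degrees, forces in N, time in s.
With the tool pointing down it reaches from about 0.375 to 0.9 m from the base axis. Payload 3.1 kg.
Tool frame: the origin (TCP) lies on the centre line of the jaws, within the pads' length; the fingertips stand 25 mm ahead of it and the grasp point (between the pads) lies 6 mm ahead of it; y points along the fingers, x is the direction in which the jaws open and shut, and the axes are right-handed (so a half turn about y gives the same grasp; the last joint's range is limited). The gripper opens to 87 mm and grips with 3 to 60 N. Pads are 19 mm wide; open, the fingers measure 117 mm over their backs; the gripper's body (75 mm by 190 mm) begins 51 mm behind the grasp point.
Start: joints at [-74.628, 30.224, 82.088, -0, 67.689, -10.227], TCP at [0.27, -0.564, 0.248] pointing down, gripper open.
Joint ranges: [-176.69, 176.69], [-43.24, 126.21], [12.49, 139.97], [-82, 262], [0, 151.66], [-163.58, 163.58]. Speed limits (degrees/s): [159.86, 159.86, 180, 180, 180, 180].

### API

Orientations are given as a 3x3 rotation matrix whose columns are the frame's x, y, z axes.
In Python, from rig import * gives the robot as it stands.
- The arm moves only by the tool play_rows, never from a script. Its argument "commands" is a list of rows, each a list of 2 entries, a list of its own where there are three numbers: the shift along the world's x, y, z in m, then the turn, a rotation vector about the world's x, y, z in rad. A call has 1 to 10 rows; each row is the pose to reach, as a shift and turn from the pose commanded when the call began; what a row does not reach only later rows make up. A row lasts 1/8 s, in which the tool goes at most 62.5 mm and 10.7 degrees, less where a joint would pass 70% of its speed; a pose out of reach is approached as far as the arm can. A call with a gripper value outside its range is refused whole. "gripper" is the finger opening in m, from 0 to 0.087, set as the call begins (left out, the last holds). The fingers move at their own pace and stop on an object; the grip force is fixed at half the most. Time passes only in rows, so rows that repeat a pose let the fingers close. It gives the time, the measured TCP pose, the force and the opening at its end, in the units of the state.
- read_state(): the state, without advancing time (a new reading comes with each control period).
- capture(name): name is "scene" or "top"; returns a dict with "frame" (480x640x3 uint8, red, green, blue), "depth" (480x640 float32, m along the optical axis (not along the pixel's ray), 0 where there is no reading), "mtx" (3x3 intrinsics, pixels), "cam_to_world" (4x4, takes a point from camera to world coordinates). Camera axes: x right, y down, z forward; pixel columns grow to the right and rows downward; lengths in m; the calibration is good to about 2 mm. A picture is of the moment at which its call begins.
- hand_in(): hands the job in, once; it reports no verdict.
The state is a dict: "time_s": time; "joint_positions": joint angles; "qvel": joint speeds; "tau": joint torques, N m; "position": TCP position; "tcp_rot": TCP orientation; "force": force on the tool from outside, world axes, zero at the start; "moment": the same for the moment, N m; "opening": opening from 0.0 (shut) to 1.0 (fully open).
Only numpy, scipy, OpenCV 4.12 (cv2) and the standard library are available. Lean on these libraries where they do the work, as an engineer would, in place of code of your own. Each camera call takes 0.05 s, during which the arm holds its last target. There are 200 camera calls.

### The job

First push the blue lamp along its rail (the orange plate on its top is there to push it by), fully home against the end stop on the right, so that it faces the detector across the plate. Then take the pale blue glass cell (not the amber one) out of its stand, gripping it on its two frosted white faces only, never on the clear ones, and hold it upright in the light path midway between lamp and detector, clear faces square to the beam, with the beam through the middle of the ring marked on the clear faces. Let the cell touch neither lamp nor detector, leave the things around alone, and finish still holding the cell there, steady in the gripper.

Things in the scene. Friction and masses are not known exactly. Their poses are not given: they have to be found in the camera images.
- gate: Light gate: grey base plate 210 mm (along its x) x 210 mm (along its y), 12 mm thick, fixed to the bench; origin at the bench surface below the middle of the light path. A rail along the gate's y, 70 mm to its -x side, bears the lamp carriage between two end stops; the detector, a fixed black head 36 mm deep, 40 mm wide and 36 mm high (centre height 90 mm) with a dark red window, stands on the +x side and looks to -x. Gate z is up; its -y is to the robot's right.
- beam (a point): Middle of the light path between lamp and detector, 90 mm above the bench over the gate's origin; axes as the gate's: the beam runs along x. With the lamp home, its lens face is 40 mm to -x of this point and the detector face 39 mm to +x; lamp and detector heads reach up to 108 mm above the bench (the orange plate on the lamp to 138 mm).
- carriage (a joint): Travel of the lamp carriage along the rail (m), growing toward the gate's -y: 0 at the far +y end, 0.100 home against the end stop (the station, lamp facing the detector). It starts somewhere between 0 and 0.05, slides with about 1.2 N of friction and stays where it is left.
- push_plate (a point): Orange upright plate on top of the blue lamp, to push (or pinch) the carriage by: 10 mm thick along the gate's y, 30 mm along its x, its top 138 mm above the bench; this point is in its middle, 125 mm above the bench; some 30 mm of it stand clear of the lamp (the lamp below it is a lying cylinder of 32 mm diameter, top at 106 mm). Axes as the gate's.
- stand: White stand block 130 mm (its x) x 60 mm (its y) x 22 mm high, fixed; origin at its underside centre, z up. Two pockets 10 mm deep at 35 mm to +x and -x of its centre; the clear and the amber cell stand in them, either way about.
- cell_mid (a point): Centre (half-way up) of the pale blue clear glass cell to be held: 60 mm high, 24 mm along its y between the two frosted white faces (the ones to grip; they are 15 mm wide and cover the full height), 16 mm along its x between the two clear faces. z is up along it, 60 g. It stands 10 mm deep in a pocket of the stand, with about 1.5 mm play each side, its underside 12 mm above the bench; its axes are about parallel to the stand's.
- cell_window (a point): Middle of the ring (12 mm across) marked on the clear faces of that cell, on the cell's axis, 20 mm above its underside (10 mm below the centre); the beam must pass here, along the cell's x. Axes as the cell's.
- cell: The same pale blue cell; origin at the centre of its underside, z up, frosted faces at +y and -y, clear faces at +x and -x.
- amber_cell_mid (a point): Centre of the amber cell, same size and make, in the other pocket; to be left alone.
- tip_cleaner: Bystander: black round cup of brass wool, 64 mm across, 37 mm high; origin at its underside.
- solder_spool: Bystander: blue and white solder spool, 74 x 62 mm, 76 mm high; origin at its underside.
- marker_black: Bystander: marker pen, 126 mm long, lying; origin at its underside.
Things that resemble listed ones, but are neither listed nor needed, are in the scene too. Several things look just like the stand: the one meant starts farthest to the robot's left.

How it is judged:
By the outcome, as a careful person would: the job done as asked, in the order asked, and still so for the second after the job is handed in, while the arm keeps its last pose, push and grip.
It also fails if it takes over 58 s, if anything falls off the work surface, if the arm or the gripper's body presses on something with over 40 N, if the wrist force passes 120 N, or if a joint passes its speed limit or range.

## Working session

There is one attempt and no reset: what is moved stays moved. The work goes in short steps, Python scripts to look and compute and a tool call to move; the robot and the scene stay as the last step left them, time stands still between calls to the robot, and variables do not carry over. Pictures are saved under pics/ and viewed, about 8 in all and at most 12, crops included, and the job is handed in when it is done.

Besides the shell and the picture viewer there is one more tool, called as name([rows], argument=value, ...), one row to a line, values as JSON. play_rows: Moves the arm, as the interface text tells. Its arguments: {"type":"object","properties":{"commands":{"type":"array"},"gripper":{"type":"number"}},"required":["commands"]}

```bash
mkdir -p pics
cat > h.py <<'E'
from rig import *
import numpy as np, cv2
def snap(n,tag,crop=None,scale=1):
    c=capture(n); np.savez(f'pics/{tag}.npz',**c)
    im=c['frame'][:,:,::-1]
    if crop: im=im[crop[1]:crop[3],crop[0]:crop[2]]
    im=cv2.resize(im,None,fx=scale,fy=scale,interpolation=cv2.INTER_CUBIC) if scale!=1 else im
    cv2.imwrite(f'pics/{tag}.png',im); return c
def world(c):
    K=c['mtx'];d=c['depth'];v,u=np.mgrid[:480,:640]
    p=np.stack([(u-K[0,2])/K[0,0]*d,(v-K[1,2])/K[1,1]*d,d],-1)
    T=c['cam_to_world'];return p@T[:3,:3].T+T[:3,3]
E
python3 - <<'E'
from h import *
for n in('scene','top'):
    c=snap(n,n+'0'); print(n,c['cam_to_world'].round(3).tolist(),c['mtx'].tolist())
print(read_state())
E
```

```text
scene [[-0.493, -0.507, 0.707, -0.348], [-0.87, 0.298, -0.393, 0.666], [-0.011, -0.809, -0.588, 0.804], [0.0, 0.0, 0.0, 1.0]] [[543.5987931360283, 0.0, 326.7250563938309], [0.0, 543.5987931360283, 237.18706290826657], [0.0, 0.0, 1.0]]
top [[0.02, -0.997, 0.068, 0.447], [-1.0, -0.022, -0.018, 0.181], [0.019, -0.068, -0.998, 1.389], [0.0, 0.0, 0.0, 1.0]] [[595.8777139629375, 0.0, 324.5127983177326], [0.0, 595.8777139629375, 243.39807791620078], [0.0, 0.0, 1.0]]
{'time_s': 0.1, 'joint_positions': array([-7.46272331e+01,  3.02732345e+01,  8.21481990e+01, -9.66883934e-05,
        6.76887174e+01, -1.02287880e+01]), 'qvel': array([ 0.06584501, -0.05854817, -0.16380874,  0.0482825 , -0.13844923,
        0.08750731]), 'tau': array([-4.88750684e-04, -4.40986311e+01, -1.77150321e+01,  6.34432049e-02,
        5.34155779e-02, -3.54523638e-05]), 'position': array([ 0.26991889, -0.56304508,  0.24667847]), 'tcp_rot': array([[ 4.32110319e-01, -5.11155088e-04,  9.01820609e-01],
       [-9.01818769e-01,  1.85329887e-03,  4.32110488e-01],
       [-1.89221859e-03, -9.99998152e-01,  3.39860315e-04]]), 'force': array([0.06252453, 0.06069001, 0.00850818]), 'moment': array([-0.03409864,  0.02775048,  0.0387655 ]), 'opening': 0.9958208391480992}
```

View pics/top0.png

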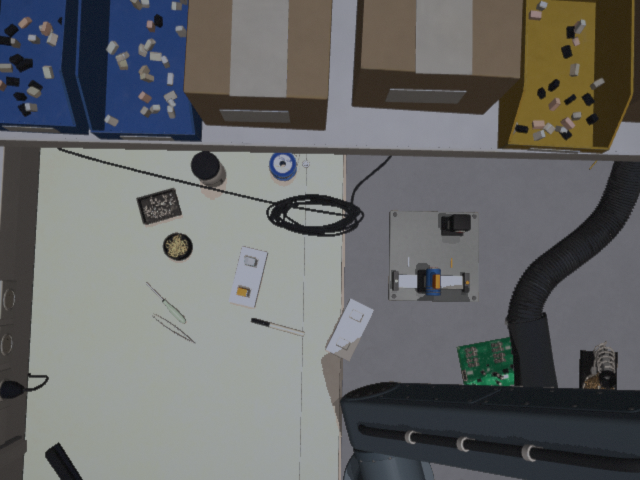

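View pics/scene0.png

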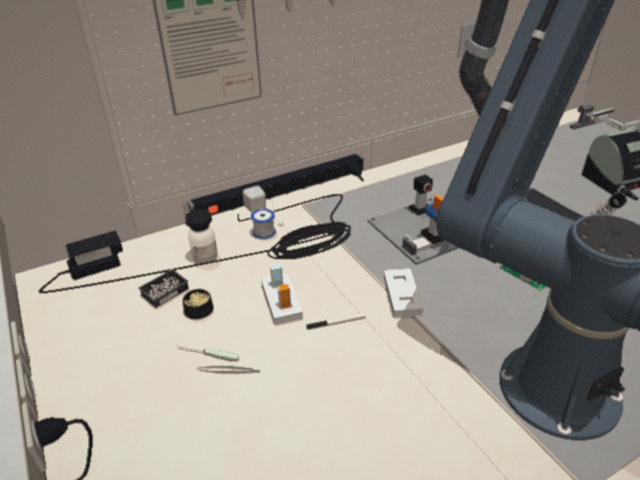

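The top view shows the gate at about (434,256), with the lamp at (432,281) and the detector at (456,224). The stand is at (248,277), with the pale cell at (250,260) and the amber one at (243,291). Next I'll measure these from depth and colour.

Run:
```python
from h import *
for n in('top','scene'):
    c=dict(np.load(f'pics/{n}0.npz'));W=world(c);f=c['frame']
    h=cv2.cvtColor(f,cv2.COLOR_RGB2HSV).astype(int)
    ws=(W[...,0]>.2)&(W[...,0]<.75)&(W[...,1]<.5)&(W[...,1]>-.2)&(c['depth']>0)
    def rep(name,m):
        m=m&ws; p=W[m]
        if len(p)<4: print(n,name,len(p));return
        v,u=np.nonzero(m); r=cv2.minAreaRect(p[:,:2].astype(np.float32)*1000)
        print(n,name,len(p),'px',u.min(),u.max(),v.min(),v.max(),'med',np.median(p,0).round(4),'rect',np.round(r[0],1),np.round(r[1],1),round(r[2],1),'z',np.percentile(p[:,2],[2,98]).round(3))
    roi=lambda a,b,x,y:(lambda M:(M.__setitem__((slice(x,y),slice(a,b)),True),M)[1])(np.zeros((480,640),bool))
    if n=='top':
        g=roi(385,485,205,308);s=roi(225,272,240,312)
        rep('plate',g&(W[...,2]<.02)&(W[...,2]>.008))
        rep('det',g&(W[...,2]>.095)&(W[...,2]<.115)&(f.max(-1)<80))
        rep('lamp+',g&(W[...,2]>.075)&(W[...,0]<.5))
        rep('orange',g&(h[...,0]<25)&(h[...,1]>130)&(h[...,2]>80))
        rep('orangehi',g&(W[...,2]>.125))
        rep('standtop',s&(W[...,2]>.017)&(W[...,2]<.027))
        rep('celltops',s&(W[...,2]>.06)&roi(225,272,240,275))
        rep('ambertops',s&(W[...,2]>.06)&roi(225,272,276,312))
        sh=W[60:140,200:500]; print('shelf z',np.median(sh[...,2]),'front x',W[140:156,220:480][W[140:156,220:480][...,2]>.3].min(0) if (W[140:156,220:480][...,2]>.3).any() else None)
    else:
        rep('orange',roi(425,450,190,235)&(h[...,0]<25)&(h[...,1]>130))
        s=roi(255,305,260,325)
        rep('standtop',s&(W[...,2]>.017)&(W[...,2]<.027));rep('celltop',s&(W[...,2]>.065)&roi(255,286,255,290))
t=cv2.imread('pics/top0.png');a=cv2.resize(t[200:310,383:487],None,fx=4,fy=4,interpolation=2);b=cv2.resize(t[235:345,220:310],None,fx=4,fy=4,interpolation=2)
cv2.imwrite('pics/z.png',np.hstack([a,b]))
```

```text
top plate 5632 px 385 478 205 307 med [ 0.5282 -0.0892  0.0123] rect [518.4 -93. ] [238.8 216. ] 0.8 z [0.008 0.019]
top det 443 px 426 470 214 295 med [ 0.5809 -0.129   0.1065] rect [ 518.5 -107.3] [ 48.6 196.2] 66.1 z [0.096 0.113]
top lamp+ 414 px 425 440 268 295 med [ 0.4565 -0.076   0.1037] rect [457.5 -80.1] [33.4 59.2] 88.7 z [0.09 0.14]
top orange 85 px 435 468 259 288 med [ 0.4584 -0.0811  0.1364] rect [ 461.1 -118.6] [63.2 88.1] 32.7 z [0.008 0.142]
top orangehi 83 px 434 439 274 288 med [ 0.4583 -0.0792  0.1366] rect [458.3 -79.8] [29.5 10.1] 0.5 z [0.126 0.142]
top standtop 1185 px 229 267 246 307 med [0.4598 0.329  0.0222] rect [460.8 330.5] [ 60.7 130.3] 78.1 z [0.018 0.027]
top celltops 83 px 243 255 257 265 med [0.4945 0.3227 0.0723] rect [494.7 323.3] [25.  15.4] 77.2 z [0.063 0.077]
top ambertops 83 px 236 247 288 296 med [0.426  0.3366 0.0716] rect [426.5 337.7] [23.9 15.7] 78.0 z [0.064 0.076]
shelf z 0.8436239287004381 front x [0.44682232 0.01097151 0.76879168]
scene orange 91 px 433 442 195 209 med [ 0.4583 -0.0756  0.1286] rect [353.6   9.1] [ 17.8 298.5] 50.5 z [0.109 0.139]
scene standtop 819 px 261 302 274 320 med [0.4421 0.3414 0.0221] rect [459.9 331.8] [ 60.5 135.1] 78.1 z [0.018 0.025]
scene celltop 127 px 270 285 264 289 med [0.4886 0.3311 0.0715] rect [461.9 331.6] [23.6 87.8] 77.5 z [0.065 0.075]
```

View pics/z.png

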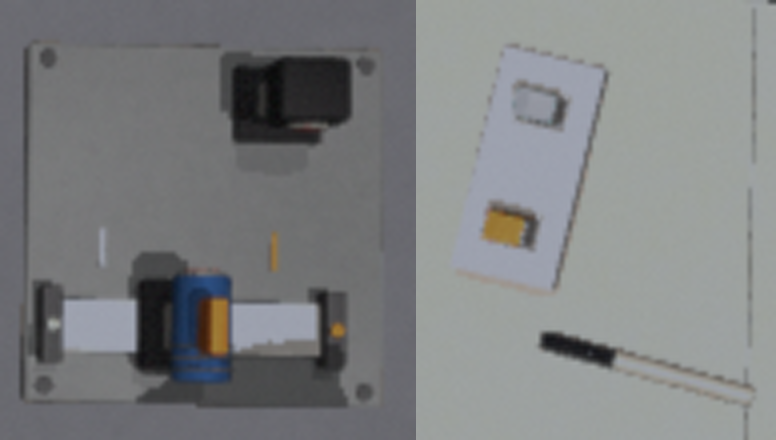

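The crop shows the lamp with its orange plate at mid-rail, the end stop with the orange dot on the right, and the detector at upper right. The long side of the pale cell's top lies mostly along world y. Next I'll refine the gate pose and check obstacle heights.

Run:
```python
from h import *
c=dict(np.load('pics/top0.npz'));W=world(c);f=c['frame'].astype(int)
def rect(name,m):
    p=W[m];r=cv2.minAreaRect(p[:,:2].astype(np.float32)*1000);print(name,len(p),np.round(r[0],1),np.round(r[1],1),round(r[2],1),'pct',np.percentile(p,[3,97],axis=0).round(4).tolist())
v,u=np.mgrid[:480,:640];box=lambda a,b,x,y:(u>=a)&(u<b)&(v>=x)&(v<y)
rect('det',box(438,475,205,245)&(W[...,2]>.1)&(W[...,2]<.118))
rect('lampcyl',box(420,445,262,300)&(W[...,2]>.098)&(W[...,2]<.12))
sel=box(380,490,200,310)&(W[...,2]>.006)&(abs(W[...,0]-.53)<.14)
bg=f.mean(-1); 
# plate edges by gradients along rows/cols
P=np.median(W[box(400,430,220,250)],0);print('plate z',P)
g=cv2.GaussianBlur(bg.astype(np.float32),(3,3),0)
for nm,rows,lo,hi in(('left',range(220,292,6),384,396),('right',range(220,292,6),472,484)):
    pts=[]
    for r in rows:
        k=lo+np.argmax(abs(np.diff(g[r,lo:hi]))); pts.append(W[r,k,:2])
    print(nm,np.round(pts[::2],4).tolist(), 'fit dy/dx',np.polyfit(*np.array(pts).T,1).round(4))
# heights grid
print('height max (cm): rows x .7->.2 , cols y .45->-.7')
for x in np.arange(.7,.15,-.05):
    print('%.2f'%x,[int(100*W[...,2][(abs(W[...,0]-x)<.025)&(abs(W[...,1]-y)<.025)&(W[...,2]<.7)].max(initial=-.01)) for y in np.arange(.45,-.72,-.05)])
```

```text
det 319 [ 587.1 -137.9] [40.4 37.2] 89.6 pct [[0.5702, -0.1568, 0.1021], [0.6051, -0.119, 0.1127]]
lampcyl 252 [457.6 -79.5] [30.4 58.7] 89.7 pct [[0.4294, -0.0935, 0.0984], [0.4865, -0.0661, 0.1156]]
plate z [ 0.56569499 -0.05276422  0.01209047]
left [[0.5989, 0.005], [0.5709, 0.0046], [0.5431, 0.0039], [0.5151, 0.006], [0.4872, 0.0057], [0.4595, -0.0031]] fit dy/dx [ 0.0347 -0.0145]
right [[0.6044, -0.2008], [0.5759, -0.2003], [0.5472, -0.1983], [0.5194, -0.199], [0.4916, -0.2016], [0.4637, -0.2013]] fit dy/dx [ 0.0143 -0.2074]
height max (cm): rows x .7->.2 , cols y .45->-.7
0.70 [12, 12, 0, 6, 6, 5, 0, 2, 2, 1, 1, 1, 1, 0, 0, 1, 1, 1, 17, 18, -1, 0, -1, -1]
0.65 [12, 12, 1, 1, 3, 3, 3, 3, 1, 1, 1, 1, 1, 1, 1, 1, 1, 1, 14, 15, 0, 1, -1, -1]
0.60 [1, 0, 0, 2, 3, 3, 3, 3, 2, 1, 2, 11, 11, 1, 1, 1, 1, 12, 13, 13, 1, 1, -1, -1]
0.55 [4, 0, 2, 0, 3, 3, 3, 2, 1, 1, 2, 10, 11, 2, 1, 8, 13, 13, 12, 11, 0, 0, -1, -1]
0.50 [4, 0, 7, 7, 0, 0, 0, 1, 1, 4, 10, 11, 4, 1, 10, 13, 13, 13, 10, 1, 1, 1, -1, -1]
0.45 [0, 0, 7, 5, 1, 0, 0, 1, 1, 4, 13, 14, 4, 3, 13, 13, 13, 1, 1, 1, 1, 1, -1, -1]
0.40 [0, 0, 7, 2, 1, 0, 0, 3, 3, 2, 1, 1, 1, 2, 14, 14, 8, 1, 1, 1, 1, 1, -1, -1]
0.35 [1, 0, 0, 1, 1, 1, 2, 2, 2, 1, 1, 1, 1, 69, 14, 14, 11, 0, 4, 4, 1, 0, -1, -1]
0.30 [1, 0, 0, 0, 0, 0, 2, 3, 2, 54, 63, 69, 69, 69, 12, 13, 12, 1, 12, 9, 1, 1, -1, -1]
0.25 [0, 0, 0, 0, 0, 0, 29, 37, 47, 57, 66, 69, 69, 2, 12, 13, 12, 1, 14, 8, 1, 0, -1, -1]
0.20 [0, 0, 0, 0, 0, 0, 0, 39, 48, 54, 60, 67, 0, 0, 0, 0, -1, 0, 3, 3, 0, 0, -1, -1]
```

play_rows([
  [[0.188, 0.529, 0.0], [0, 0, 2.695]],
  [[0.188, 0.529, 0.0], [0, 0, 2.695]],
  [[0.188, 0.529, 0.0], [0, 0, 2.695]],
  [[0.188, 0.529, 0.0], [0, 0, 2.695]],
  [[0.188, 0.529, 0.0], [0, 0, 2.695]],
  [[0.188, 0.529, 0.0], [0, 0, 2.695]],
  [[0.188, 0.529, 0.0], [0, 0, 2.695]],
  [[0.188, 0.529, 0.0], [0, 0, 2.695]],
  [[0.188, 0.529, 0.0], [0, 0, 2.695]],
  [[0.188, 0.529, 0.0], [0, 0, 2.695]],
], gripper=0.0)

```text
time_s: 1.35
position: [0.4583, -0.0302, 0.2474]
tcp_rot: [[0.721, -0.0, -0.692], [0.692, 0.001, 0.721], [0.0, -1.0, 0.001]]
force: [-0.4, -0.4, -0.3]
opening: 0.022
```

play_rows([
  [[0, 0, 0], [0, 0, 0.806]],
  [[0, 0, 0], [0, 0, 0.806]],
  [[0, 0, 0], [0, 0, 0.806]],
  [[0, 0, 0], [0, 0, 0.806]],
  [[0, 0, 0], [0, 0, 0.806]],
  [[0, 0, -0.03], [0, 0, 0.806]],
  [[0, 0, -0.06], [0, 0, 0.806]],
  [[0, 0, -0.09], [0, 0, 0.806]],
  [[0, 0, -0.106], [0, 0, 0.806]],
  [[0, 0, -0.106], [0, 0, 0.806]],
])

```text
time_s: 2.6
position: [0.4571, -0.0343, 0.1404]
tcp_rot: [[0.014, -0.003, -1.0], [1.0, 0.001, 0.014], [0.001, -1.0, 0.004]]
force: [0.3, -0.8, 0.0]
opening: 0.001
```

Run:
```python
from h import *
print(read_state()['position'],read_state()['opening']); snap('scene','s1',(360,130,520,290),4)
```

```text
[ 0.45705637 -0.03431062  0.14037996] 0.0007274283643680397
```

View pics/s1.png

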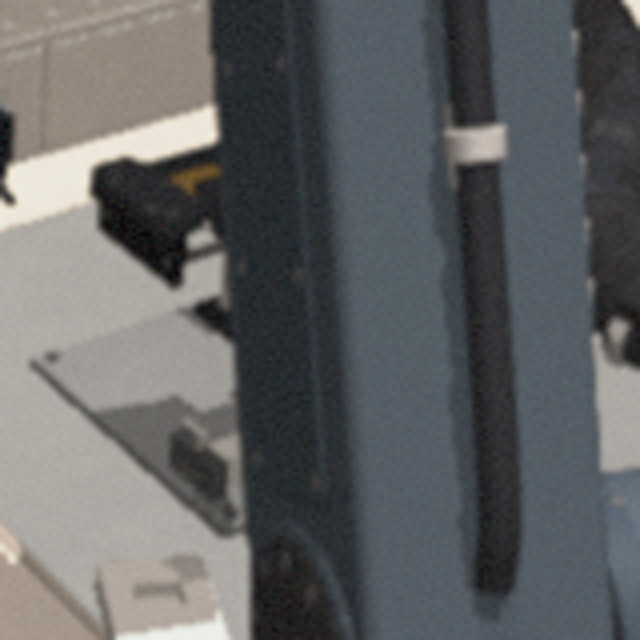

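The arm hides the lamp in this view, so I'll push gently and watch the force.

play_rows([
  [[0, -0.008, 0], [0, 0, 0]],
  [[0, -0.016, 0], [0, 0, 0]],
  [[0, -0.024, 0], [0, 0, 0]],
  [[0, -0.032, 0], [0, 0, 0]],
  [[0, -0.04, 0], [0, 0, 0]],
  [[0, -0.048, 0], [0, 0, 0]],
  [[0, -0.056, 0], [0, 0, 0]],
  [[0, -0.064, 0], [0, 0, 0]],
  [[0, -0.07, 0], [0, 0, 0]],
  [[0, -0.074, 0], [0, 0, 0]],
])

```text
time_s: 3.9
position: [0.458, -0.109, 0.1415]
tcp_rot: [[0.014, -0.0, -1.0], [1.0, 0.0, 0.014], [0.0, -1.0, 0.0]]
force: [0.5, 2.0, 2.1]
opening: 0.004
```

play_rows([
  [[0, -0.002, 0], [0, 0, 0]],
  [[0, -0.004, 0], [0, 0, 0]],
  [[0, -0.005, 0], [0, 0, 0]],
  [[0, -0.006, 0], [0, 0, 0]],
])

```text
time_s: 4.4
position: [0.458, -0.1145, 0.1415]
tcp_rot: [[0.014, -0.0, -1.0], [1.0, 0.0, 0.014], [0.0, -1.0, 0.0]]
force: [0.1, 1.3, 0.9]
opening: 0.002
```

play_rows([
  [[0, -0.001, 0], [0, 0, 0]],
  [[0, -0.002, 0], [0, 0, 0]],
  [[0, -0.003, 0], [0, 0, 0]],
  [[0, -0.003, 0], [0, 0, 0]],
])

```text
time_s: 4.9
position: [0.458, -0.1177, 0.1415]
tcp_rot: [[0.014, -0.0, -1.0], [1.0, -0.0, 0.014], [-0.0, -1.0, 0.0]]
force: [-0.6, 1.1, 0.2]
opening: 0.008
```

play_rows([
  [[0, -0.001, 0], [0, 0, 0]],
  [[0, -0.002, 0], [0, 0, 0]],
  [[0, -0.002, 0], [0, 0, 0]],
])

```text
time_s: 5.28
position: [0.458, -0.1197, 0.1415]
tcp_rot: [[0.014, -0.0, -1.0], [1.0, -0.0, 0.014], [-0.0, -1.0, 0.0]]
force: [-0.1, 0.5, 0.2]
opening: 0.003
```

Run:
```python
from h import *
snap('top','t2',(380,190,500,310),5)
```

```text
(no output)
```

View pics/t2.png

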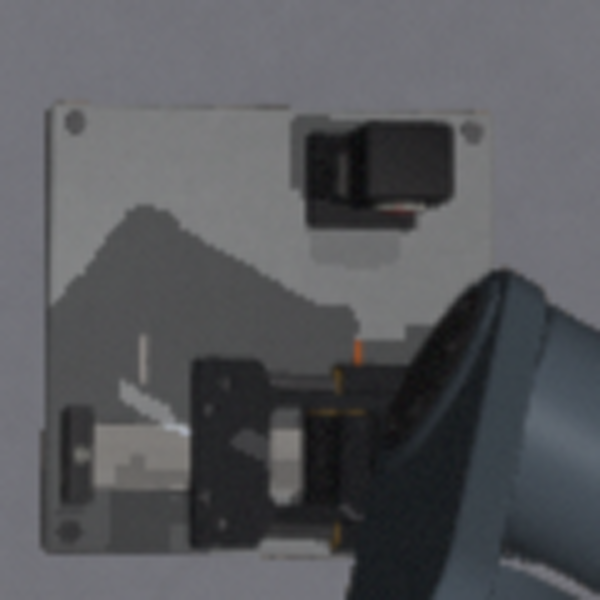

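play_rows([
  [[0, -0.001, 0], [0, 0, 0]],
  [[0, -0.002, 0], [0, 0, 0]],
  [[0, -0.003, 0], [0, 0, 0]],
  [[0, -0.003, 0], [0, 0, 0]],
])

```text
time_s: 5.82
position: [0.458, -0.1227, 0.1415]
tcp_rot: [[0.014, -0.0, -1.0], [1.0, -0.0, 0.014], [-0.0, -1.0, 0.0]]
force: [-0.4, 0.6, -0.2]
opening: 0.004
```

The arm still hides the lamp from above. I'll keep advancing in small steps until the force rises.

play_rows([
  [[0, -0.001, 0], [0, 0, 0]],
  [[0, -0.002, 0], [0, 0, 0]],
  [[0, -0.002, 0], [0, 0, 0]],
])

```text
time_s: 6.2
position: [0.458, -0.1244, 0.1415]
tcp_rot: [[0.014, -0.0, -1.0], [1.0, 0.0, 0.014], [0.0, -1.0, 0.0]]
force: [0.3, 1.0, 1.6]
opening: 0.009
```

play_rows([
  [[0, -0.001, 0], [0, 0, 0]],
  [[0, -0.002, 0], [0, 0, 0]],
  [[0, -0.002, 0], [0, 0, 0]],
])

```text
time_s: 6.58
position: [0.4579, -0.1247, 0.1415]
tcp_rot: [[0.015, -0.0, -1.0], [1.0, 0.003, 0.015], [0.003, -1.0, 0.0]]
force: [2.8, 8.9, 2.5]
opening: 0.005
```

The lamp has reached the stop: 8.9 N with no further motion. I'll back off, rise and move toward the stand.

play_rows([
  [[0, 0.02, 0], [0, 0, 0]],
  [[0, 0.04, 0], [0, 0, 0]],
  [[0, 0.04, 0.05], [0, 0, 0]],
  [[0, 0.04, 0.1], [0, 0, 0]],
  [[0.01, 0.1, 0.1], [0, 0, -0.05]],
  [[0.02, 0.16, 0.1], [0, 0, -0.1]],
  [[0.03, 0.22, 0.1], [0, 0, -0.15]],
  [[0.035, 0.28, 0.1], [0, 0, -0.2]],
  [[0.037, 0.34, 0.1], [0, 0, -0.223]],
  [[0.037, 0.4, 0.1], [0, 0, -0.223]],
], gripper=0.0)

```text
time_s: 7.82
position: [0.4958, 0.275, 0.2416]
tcp_rot: [[0.235, 0.002, -0.972], [0.972, -0.001, 0.235], [-0.0, -1.0, -0.002]]
force: [-0.2, -0.7, -0.2]
opening: 0.008
```

play_rows([
  [[0, 0.052, 0], [0, 0, 0]],
  [[0, 0.052, 0], [0, 0, 0]],
  [[0, 0.052, 0], [0, 0, 0]],
], gripper=0.05)

```text
time_s: 8.2
position: [0.495, 0.3247, 0.2412]
tcp_rot: [[0.234, -0.0, -0.972], [0.972, -0.001, 0.234], [-0.001, -1.0, -0.0]]
force: [-0.0, -0.1, 0.9]
opening: 0.261
```

Run:
```python
from h import *
s=read_state();print(s['position'],s['tcp_rot'][:,0],s['opening'],s['joint_positions'].round(1))
c=snap('top','t3');W=world(c)
v,u=np.mgrid[:480,:640];box=lambda a,b,x,y:(u>=a)&(u<b)&(v>=x)&(v<y)
for n,m in(('plate',box(440,480,262,298)&(W[...,2]>.125)),('lamp',box(435,480,255,305)&(W[...,2]>.098)&(W[...,2]<.12)),('det',box(438,475,205,245)&(W[...,2]>.1)&(W[...,2]<.118))):
    p=W[m];r=cv2.minAreaRect(p[:,:2].astype(np.float32)*1000);print(n,len(p),np.round(r[0],1),np.round(r[1],1),round(r[2],1))
t=c['frame'][:,:,::-1];a=cv2.resize(t[200:310,383:487],None,fx=4,fy=4,interpolation=2)
c2=snap('scene','s3');b=cv2.resize(c2['frame'][230:340,235:335,::-1],None,fx=4,fy=4,interpolation=2)
cv2.imwrite('pics/z3.png',np.hstack([a,b]))
```

```text
[0.49498706 0.32469565 0.24117731] [ 0.23398938  0.97223811 -0.00142261] 0.2613546627231 [ 22.5  28.1  87.3  -0.1  64.6 -53.9]
plate 83 [457.9  19.3] [ 27.5 322.9] 0.2
lamp 253 [ 458.6 -136.4] [58.5 32.5] 0.8
det 321 [ 587.  -137.9] [37.9 40.7] 0.1
```

View pics/z3.png

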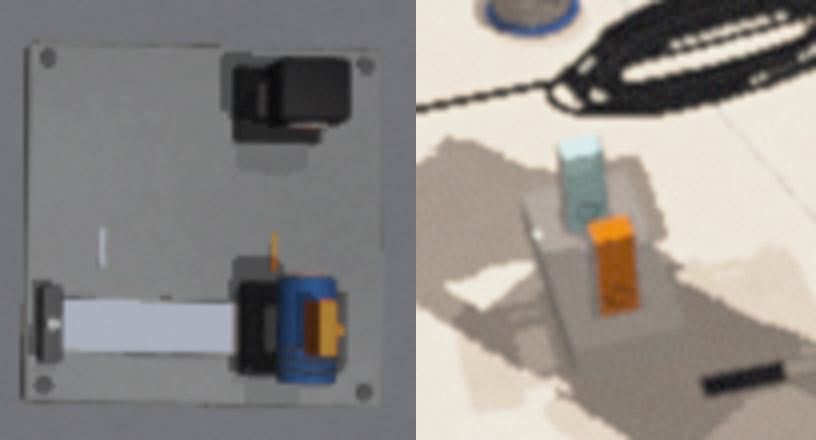

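The lamp is home against the right stop, in line with the detector. The scene view shows the ring on the pale cell's face toward the robot, so the frosted faces lie along the jaw direction. Next I'll align and descend.

play_rows([
  [[0, -0.001, 0], [0, 0, 0.018]],
  [[0, -0.001, 0], [0, 0, 0.018]],
  [[0, -0.001, -0.04], [0, 0, 0.018]],
  [[0, -0.001, -0.08], [0, 0, 0.018]],
  [[0, -0.001, -0.12], [0, 0, 0.018]],
  [[0, -0.001, -0.14], [0, 0, 0.018]],
  [[0, -0.001, -0.16], [0, 0, 0.018]],
  [[0, -0.001, -0.17], [0, 0, 0.018]],
  [[0, -0.001, -0.178], [0, 0, 0.018]],
  [[0, -0.001, -0.178], [0, 0, 0.018]],
], gripper=0.05)

```text
time_s: 9.55
position: [0.4951, 0.3243, 0.0635]
tcp_rot: [[0.217, -0.0, -0.976], [0.976, -0.0, 0.217], [-0.0, -1.0, 0.0]]
force: [0.1, 0.2, -0.3]
opening: 0.575
```

play_rows([
  [[0, 0, 0], [0, 0, 0]],
  [[0, 0, 0], [0, 0, 0]],
  [[0, 0, 0], [0, 0, 0]],
  [[0, 0, 0], [0, 0, 0]],
  [[0, 0, 0], [0, 0, 0]],
  [[0, 0, 0], [0, 0, 0]],
], gripper=0.0)

```text
time_s: 10.3
position: [0.4952, 0.3245, 0.0638]
tcp_rot: [[0.217, 0.0, -0.976], [0.976, 0.0, 0.217], [0.0, -1.0, -0.0]]
force: [-0.4, -0.3, 2.1]
opening: 0.274
```

Gripped at 23.8 mm. Lifting straight up.

play_rows([
  [[0, 0, 0.01], [0, 0, 0]],
  [[0, 0, 0.025], [0, 0, 0]],
  [[0, 0, 0.05], [0, 0, 0]],
  [[0, 0, 0.08], [0, 0, 0]],
  [[0, 0, 0.11], [0, 0, 0]],
  [[0, 0, 0.14], [0, 0, 0]],
  [[0, 0, 0.16], [0, 0, 0]],
  [[0.003, -0.03, 0.16], [0, 0, 0.022]],
  [[0.006, -0.06, 0.16], [0, 0, 0.044]],
  [[0.009, -0.1, 0.16], [0, 0, 0.066]],
])

```text
time_s: 11.55
position: [0.5041, 0.2239, 0.2247]
tcp_rot: [[0.15, 0.002, -0.989], [0.989, 0.0, 0.15], [0.001, -1.0, -0.002]]
force: [0.1, 0.8, -0.9]
opening: 0.275
```

play_rows([
  [[0.003, -0.045, 0], [0, 0, 0.022]],
  [[0.006, -0.09, 0], [0, 0, 0.044]],
  [[0.009, -0.135, 0], [0, 0, 0.066]],
  [[0.012, -0.18, 0], [0, 0, 0.09]],
  [[0.015, -0.225, 0], [0, 0, 0.11]],
  [[0.018, -0.27, 0], [0, 0, 0.13]],
  [[0.022, -0.31, 0], [0, 0, 0.145]],
  [[0.025, -0.345, 0], [0, 0, 0.156]],
  [[0.025, -0.362, 0], [0, 0, 0.156]],
  [[0.025, -0.362, 0], [0, 0, 0.156]],
])

```text
time_s: 12.8
position: [0.5289, -0.1381, 0.2239]
tcp_rot: [[-0.001, 0.0, -1.0], [1.0, 0.0, -0.001], [0.0, -1.0, -0.0]]
force: [-0.9, -0.3, -0.7]
opening: 0.277
```

Run:
```python
from h import *
s=read_state();print(s['position'],s['tcp_rot'][:,0],s['opening']*87)
snap('scene','s4');c=snap('top','t4')
a=cv2.imread('pics/s4.png')[110:260,380:500];b=cv2.imread('pics/t4.png')[190:310,380:500]
cv2.imwrite('pics/z4.png',np.hstack([cv2.resize(a,None,fx=3,fy=3,interpolation=2),cv2.resize(b,(400,450),interpolation=2)]))
```

```text
[ 0.52889796 -0.13805557  0.22392634] [-1.25486782e-03  9.99999173e-01  2.80593279e-04] 24.102355892794254
```

View pics/z4.png

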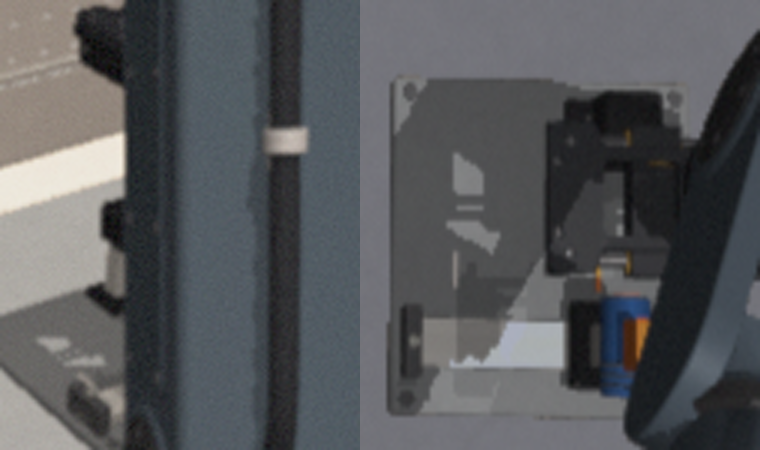

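The cell is above the light path and the lamp is undisturbed. Descending to beam height.

play_rows([
  [[0, 0, -0.02], [0, 0, 0]],
  [[0, 0, -0.04], [0, 0, 0]],
  [[0, 0, -0.055], [0, 0, 0]],
  [[0, 0, -0.07], [0, 0, 0]],
  [[0, 0, -0.08], [0, 0, 0]],
  [[0, 0, -0.09], [0, 0, 0]],
  [[0, 0, -0.096], [0, 0, 0]],
  [[0, 0, -0.102], [0, 0, 0]],
  [[0, 0, -0.102], [0, 0, 0]],
  [[0, 0, -0.102], [0, 0, 0]],
])

```text
time_s: 14.15
position: [0.5293, -0.1377, 0.1218]
tcp_rot: [[-0.003, 0.001, -1.0], [1.0, -0.0, -0.003], [-0.0, -1.0, -0.001]]
force: [0.5, 0.4, -1.5]
opening: 0.278
```

Run:
```python
from h import *
s=read_state();print(s['position'],s['tcp_rot'].round(4).tolist(),s['opening']*87,s['force'])
snap('scene','s5');c=snap('top','t5');W=world(c)
v,u=np.mgrid[:480,:640]
m=(u>420)&(u<480)&(v>255)&(v<305)&(W[...,2]>.098)&(W[...,2]<.118);p=W[m];print('lamp',len(p),p.min(0),p.max(0))
a=cv2.imread('pics/s5.png')[110:260,380:500];b=cv2.imread('pics/t5.png')[190:310,380:500]
cv2.imwrite('pics/z5.png',np.hstack([cv2.resize(a,None,fx=3,fy=3,interpolation=2),cv2.resize(b,(400,450),interpolation=2)]))
```

```text
[ 0.5292653  -0.13773855  0.12178123] [[-0.0032, 0.0005, -1.0], [1.0, -0.0003, -0.0032], [-0.0003, -1.0, -0.0005]] 24.152150211186676 [ 0.51906695  0.42963196 -1.52330829]
lamp 16 [ 0.45723669 -0.12885968  0.09805825] [ 0.48549578 -0.1223923   0.10446151]
```

View pics/z5.png

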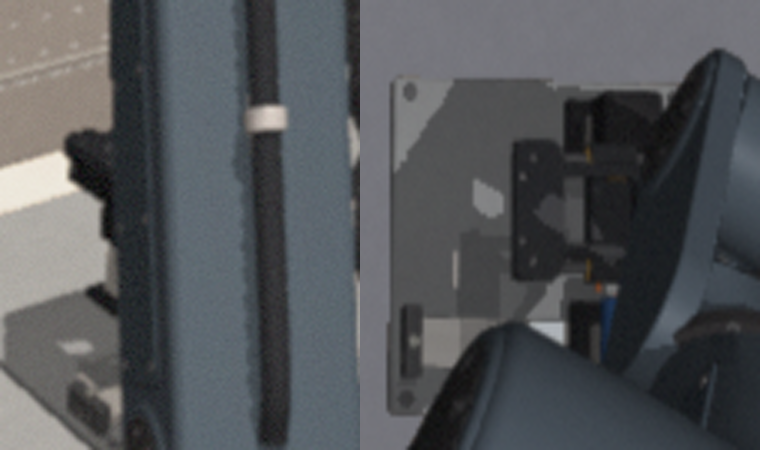

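The pose is as planned, forces are small and the grip is steady at 24 mm. I'll let it settle briefly, then hand in.

play_rows([
  [[0, 0, 0], [0, 0, 0]],
  [[0, 0, 0], [0, 0, 0]],
  [[0, 0, 0], [0, 0, 0]],
  [[0, 0, 0], [0, 0, 0]],
])

```text
time_s: 14.75
position: [0.5291, -0.1376, 0.1216]
tcp_rot: [[-0.003, 0.0, -1.0], [1.0, -0.0, -0.003], [-0.0, -1.0, -0.0]]
force: [-0.0, 0.5, -1.0]
opening: 0.269
```

```bash
python3 -c "
from rig import *
print(read_state()['position'],read_state()['opening']*87);print(hand_in())"
```

```text
[ 0.52908632 -0.13761518  0.12157558] 23.36365758007213
the job is handed in; nothing more can be done
None
```

The lamp is home against the right-hand stop, and the arm is holding the pale blue cell in the light path. I handed the job in at about 14.8 s; no verdict is reported.

- **Lamp:** I pushed it by the orange plate until it stopped moving at 8.9 N. A picture afterwards showed it at the stop, with lamp y at −136 mm against the detector's −138 mm. That is within the 2 mm camera accuracy.
- **Cell:** I gripped it on the frosted faces and lifted it straight out. I then turned it about 13° so its clear faces are square to the beam, and lowered it into the path.
- **Last readings:** The tool is at (0.529, −0.138, 0.122), which by calculation puts the ring about 90 mm above the bench, in the middle of the light path. Tilt is under 0.1° and outside force about 1 N. The jaw opening reads 23.4–24.2 mm, which fits sensor noise on the 24 mm cell.

**Not confirmed:**
- The arm hid the cell and most of the lamp in the last pictures. The ring's position and the clearances therefore come from the measured poses, not from seeing them.
- My attempt to measure the orange plate after the push gave a rectangle about 320 mm long, because it picked up other things, so I relied on the lamp body and the picture.

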